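# Open the push-and-turn leather cleaner and set out the shoe-care tray

## Task

Get the shoe-care tray ready for the next customer: open the leather cleaner by pushing its child-resistant cap down hard, turning it anticlockwise while it is held down, and lifting it off. Set the cap down right way up in the tray's empty square bay and lay the shoe brush, bristles down and lengthways, in the empty long bay, so that the front row is as neat as the row of tins behind it. Put both down without dropping them and leave everything else where it stands.

Things in the scene. Friction and masses are not known exactly. Their poses are not given: they have to be found in the camera images.
- cap_center (a point): Centre, half-way up, of the cleaner bottle's black ribbed cap: 60 mm across, 34 mm high, about 80 g, closed flat top, 17 mm above this point; z up. It starts locked on the bottle, sprung up, its top 168 mm above the table. Grip its sides from above on any diameter; 40 N of grip holds it (friction 0.5 or more). It goes in the square bay.
- mouth (a point): Centre of the rim of the bottle's neck, on the cap's axis, 156 mm above the table; z up. White oblong bottle, 92 mm (x) by 78 mm (y), shoulder 121 mm above the table, wedged in a steel holder (base 150 by 130 mm) screwed to the table: it cannot turn or move. Under the cap a grey spring pad, 33 mm across, fills the mouth.
- cap_bay (a point): Centre of the floor of the empty square front bay of the wooden shoe-care tray, 4 mm above the table. Axes are the tray's: x towards its back row of tins (away from the robot), y along its length, z up. Bay 108 mm (x) by 104 mm (y), walls 10 mm above its floor. The tray (204 by 280 mm) is fixed.
- brush_bay (a point): Centre of the floor of the empty long front bay of the same tray, 4 mm above the table, 138 mm in -y from the square bay's centre; axes as there. It measures 108 mm (x) by 164 mm (y), walls 10 mm above its floor. The brush goes here, its length along y.
- brush_center (a point): Centre of the shoe brush, half-way up (23.5 mm above its bristle tips). x along its length, y across, z up. Wooden back 140 by 48 mm, 25 to 47 mm above the bristle tips; dark bristle block 128 by 40 mm below; 130 g. It lies bristles down on the table between bottle and tray; grip it across its width by the wood.
- cap: The cap (origin: centre of lower edge). Pushed down it starts to sink at 6 N, is 4 mm down at 12 N, hard stop 7 mm at 17 N. Held 5 to 6 mm down it turns anticlockwise (from above), else not; clockwise is blocked. It is off its catches at 45 to 75 degrees, so turn 60; stop at 79. Let up, it rises to 4 mm above its start and lifts straight off.
- brush: The brush itself; origin at the centre of its bristle tips, axes as in its centre entry.
- tin0: Bystander: the polish tin in the back bay at the tray's -y end; round steel tin, 76 mm across, 25 mm high. Origin at the centre of its underside.
- tin1: Bystander: the polish tin in the middle back bay; round steel tin, 76 mm across, 25 mm high. Origin at the centre of its underside.
- tin2: Bystander: the polish tin in the back bay at the tray's +y end; round steel tin, 76 mm across, 25 mm high. Origin at the centre of its underside.
- jar: Bystander: the glass cream jar beside the bottle; 55 mm across, 52 mm high, with a smooth steel lid; it stands 115 to 135 mm from the bottle's axis, on the far side from the robot. Origin at the centre of its underside.
- toe_left (a point): Bystander: toe of the left one of the pair of brown leather shoes (268 mm long, 92 mm wide, 80 mm high), toe towards the robot; the point lies 15 mm back from its tip, 20 mm above the table.
- toe_right (a point): Bystander: toe of the right one of the pair of brown leather shoes (268 mm long, 92 mm wide, 80 mm high), toe towards the robot; the point lies 15 mm back from its tip, 20 mm above the table.
- spray: Bystander: the spray can; upright aluminium can with a black cap, 53 mm across, 178 mm high. Origin at the centre of its underside.
- shoehorn: Bystander: the steel shoehorn, lying flat, 190 mm long, 34 mm wide, 5 mm thick. Origin at the centre of its underside.
Not all that is in view belongs to the job. Of the things like the brush, leave any that is green or yellow; of the rest the smaller one is meant.

How it is judged (in metres and radians):
At the end, for the whole second after the job is handed in: Cap flat, right way up on the square bay's floor, centre within 24 mm of the bay's along each side; brush flat, bristles down on the long bay's floor, centre within 30 mm across and 16 mm along of the bay's, turned under 0.2 rad from it; both at rest (x of cap_center in the frame of cap_bay between -0.024 and 0.024 m and y of cap_center in the frame of cap_bay between -0.024 and 0.024 m and z of cap_center in the frame of cap_bay between 0.012 and 0.022 m and angle between each of cap_center, brush_center's own z axis and vertical below 0.1 rad and x of brush_center in the frame of brush_bay between -0.03 and 0.03 m and y of brush_center in the frame of brush_bay between -0.016 and 0.016 m and z of brush_center in the frame of brush_bay between 0.018 and 0.029 m and angle between the x axis of brush_center and the y axis of brush_bay, either way round below 0.2 rad and linear speed of each of cap, brush below 0.02 m/s); the robot touches nothing.
It fails at once if a polish tin, the cream jar, a shoe, the spray can or the shoehorn is moved by more than 30 mm (distance of any of tin0, tin1, tin2, jar, toe_left, toe_right, spray, shoehorn from where it was at the start of the episode above 0.03 m).
It fails at once if the cap is let go in the air, away from the bottle (z of cap_center in the frame of cap_bay above 0.06 m and horizontal distance between cap_center and mouth above 0.05 m and contact force between cap and the fingers below 0.02 N).
It fails at once if the brush is let go in the air (z of brush_center in the frame of brush_bay above 0.06 m and contact force between brush and the fingers below 0.02 N).
It also fails if it takes over 58 s, if anything falls off the work surface, if the arm or the gripper's body presses on something with over 40 N, if the wrist force passes 120 N, or if a joint passes its speed limit or range.

## Robot

A 6-joint arm with a two-finger parallel gripper is mounted at the origin on the work surface. World frame = base frame: x ahead of the robot, y to its left, z up, the work surface at z = 0. Lengths are in m, angles in degrees, forces in N, time in s.
With the tool pointing down it reaches from about 0.375 to 0.9 m from the base axis. Payload 3.1 kg.
Tool frame: the origin (TCP) lies between the finger pads; the fingertips stand 11 mm ahead of it and the grasp point (between the pads) lies 8 mm behind it; x points along the fingers, y is the direction in which the jaws open and shut, and the axes are right-handed (so a half turn about x gives the same grasp; the last joint's range is limited). The gripper opens to 87 mm and grips with 3 to 60 N. Pads are 19 mm wide; open, the fingers measure 117 mm over their backs; the gripper's body (75 mm by 190 mm) begins 51 mm behind the grasp point.
Start: joints at [-83.337, 30.224, 82.088, -0, 67.689, -10.227], TCP at [0.182, -0.598, 0.234] pointing down, gripper open.
Joint ranges: [-176.69, 176.69], [-43.24, 126.21], [12.49, 139.97], [-82, 262], [0, 151.66], [-163.58, 163.58]. Speed limits (degrees/s): [159.86, 159.86, 180, 180, 180, 180].

## Interface

Orientations are given as a 3x3 rotation matrix whose columns are the frame's x, y, z axes.
In Python, from rig import bot gives the robot as it stands.
- The arm moves only by the shell command python3 -m inch 'ROWS' [OPENING]. ROWS is a JSON object of lists of equal length, an entry for each row: "dp": the shift along the tool's x, y, z in mm, a list of three; "yaw": the turn about the tool's x in degrees. In form: {"dp": [[tx, ty, tz], ...], "yaw": [yaw, ...]}. A call has 1 to 20 rows; each row shifts and turns the commanded pose from where the row before left it, along the tool's axes as they then stand; what a row does not reach is not made up. A row lasts 1/12 s, in which the tool goes at most 41.7 mm and 7.16 degrees, less where a joint would pass 70% of its speed; a pose out of reach is approached as far as the arm can. A call is refused whole if a number of a shift passes 41.7 or a number of a turn 7.16, either way. A call with a gripper value outside its range is refused whole. OPENING is the finger opening in mm, from 0 to 87, set as the call begins (- or left out, the last holds). The fingers move at their own pace and stop on an object; the grip force is fixed at half the most. Time passes only in rows, so rows that do not move let the fingers close. It gives the time, the measured TCP pose, the force and the opening at its end, in the units of the state.
- bot.read_state(): the state, without advancing time (a new reading comes with each control period).
- bot.capture(name): name is "scene" or "side" or "wrist"; returns a dict with "color" (480x640x3 uint8, red, green, blue), "intrinsics" (3x3 intrinsics, pixels), "pose" (4x4, takes a point from camera to world coordinates). Camera axes: x right, y down, z forward; pixel columns grow to the right and rows downward; lengths in m; the calibration is good to about 2 mm. A picture is of the moment at which its call begins. There is no depth.
- bot.hand_in(): hands the job in, once; it reports no verdict.
The state is a dict: "time_s": time; "joint_positions": joint angles; "qvel": joint speeds; "tau": joint torques, N m; "position": TCP position; "tcp_rot": TCP orientation; "force": force on the tool from outside, world axes, zero at the start; "moment": the same for the moment, N m; "opening": opening from 0.0 (shut) to 1.0 (fully open).
Only numpy, scipy, OpenCV 4.12 (cv2) and the standard library are available. Lean on these libraries where they do the work, as an engineer would, in place of code of your own. Each camera call takes 0.05 s, during which the arm holds its last target.

## Working session

There is one attempt and no reset: what is moved stays moved. The work goes in short steps, Python scripts to look and compute and a shell command to move; the robot and the scene stay as the last step left them, time stands still between calls to the robot, and variables do not carry over. Pictures are saved under pics/ and viewed, and the job is handed in when it is done.

```bash
ls; mkdir -p pics; cat > h.py <<'E'
import numpy as np, cv2, json
from rig import bot
def snap(n,f):
    c=bot.capture(n); cv2.imwrite(f'pics/{f}.png',c['color'][:,:,::-1]); np.savez(f'pics/{f}.npz',K=c['intrinsics'],T=c['pose']); return c
def ray(f,u,v,z):
    d=np.load(f'pics/{f}.npz');K,T=d['K'],d['T']
    r=T[:3,:3]@np.linalg.inv(K)@np.array([u,v,1.]);o=T[:3,3]
    return o+r*(z-o[2])/r[2]
def proj(f,p):
    d=np.load(f'pics/{f}.npz');K,T=d['K'],d['T']
    c=T[:3,:3].T@(np.array(p)-T[:3,3]);q=K@c;return q[:2]/q[2]
def crop(f,x0,y0,x1,y1,g,s):
    im=cv2.imread(f'pics/{f}.png')[y0:y1,x0:x1];cv2.imwrite(f'pics/{g}.png',cv2.resize(im,None,fx=s,fy=s,interpolation=cv2.INTER_CUBIC))
E
python3 - <<'E'
from h import *
for n in ['scene','side','wrist']:
    c=snap(n,n+'0');print(n,np.round(c['pose'],3).tolist(),np.round(c['intrinsics'],1).tolist())
s=bot.read_state();print(s['time_s'],s['position'],np.round(s['tcp_rot'],3).tolist(),s['force'],s['opening'])
E
```

```text
pics
scene [[-0.233, 0.557, -0.797, 1.655], [0.972, 0.141, -0.186, 0.29], [0.009, -0.819, -0.574, 0.922], [0.0, 0.0, 0.0, 1.0]] [[586.4, 0.0, 323.4], [0.0, 586.4, 233.2], [0.0, 0.0, 1.0]]
side [[-0.831, -0.269, 0.487, 0.07], [-0.556, 0.405, -0.726, 0.737], [-0.002, -0.874, -0.486, 0.58], [0.0, 0.0, 0.0, 1.0]] [[482.2, 0.0, 311.6], [0.0, 482.2, 243.8], [0.0, 0.0, 1.0]]
wrist [[0.292, -0.914, -0.282, 0.259], [-0.956, -0.28, -0.083, -0.574], [-0.003, 0.294, -0.956, 0.384], [0.0, 0.0, 0.0, 1.0]] [[423.3, 0.0, 314.7], [0.0, 423.3, 233.5], [0.0, 0.0, 1.0]]
0.15 [ 0.18154333 -0.59748519  0.23278702] [[-0.0, 0.291, -0.957], [0.002, -0.957, -0.291], [-1.0, -0.002, -0.0]] [ 0.5679508   0.33391907 -0.3612508 ] 0.9947383881977608
```

View pics/scene0.png

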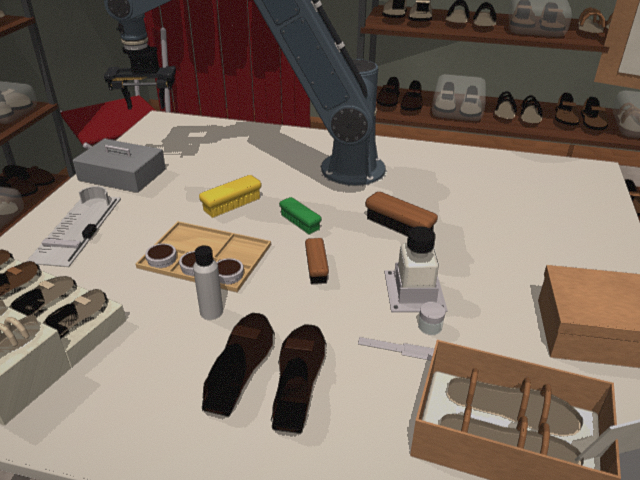

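View pics/side0.png

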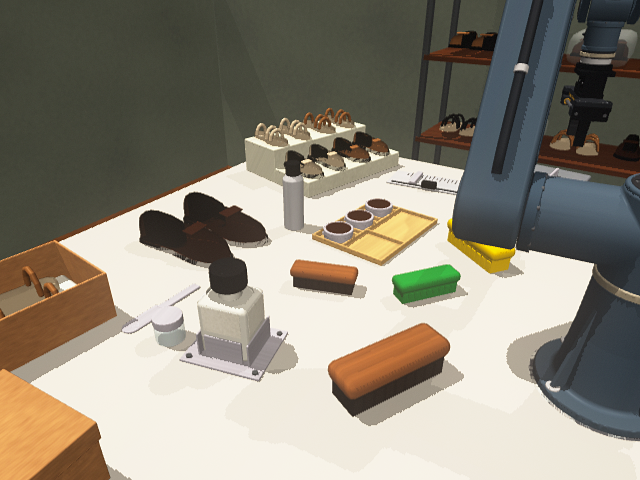

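View pics/wrist0.png

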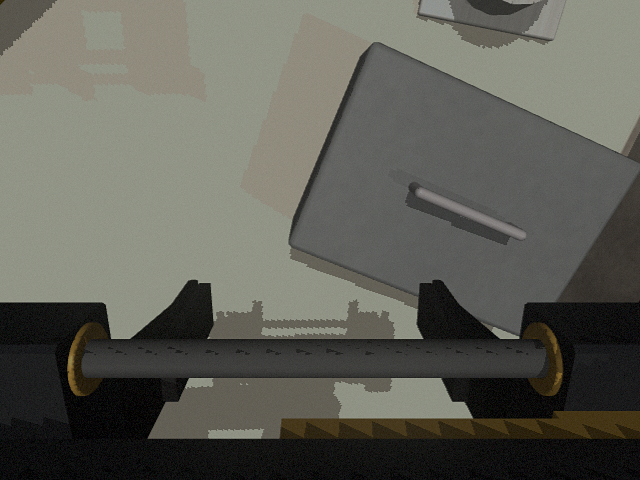

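Scene view: the candidates like the brush are yellow (231,195), green (300,214), large brown (400,213) and small brown (316,260). Yellow and green are excluded, and the small brown one is the smaller of the remaining two and lies between bottle and tray. I'll confirm it in crops.

```bash
python3 - <<'E'
from h import *
crop('scene0',120,200,360,320,'c1',3.3)
crop('side0',170,240,380,390,'c2',3.8)
crop('scene0',360,180,480,340,'c3',3.7)
crop('side0',280,180,480,310,'c4',4)
E
```

```text
(no output)
```

View pics/c1.png

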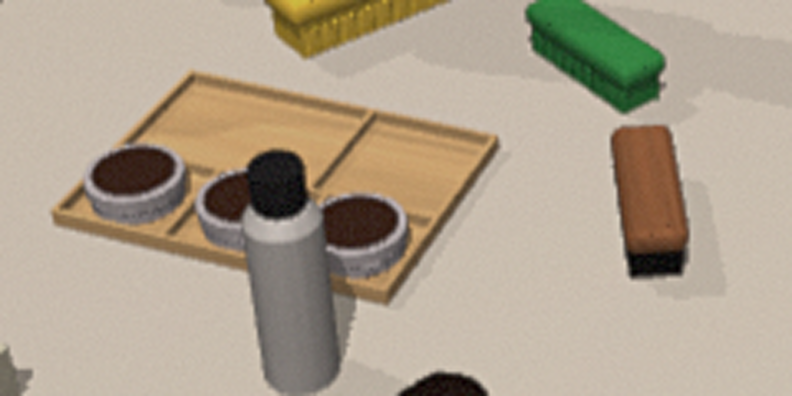

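View pics/c2.png

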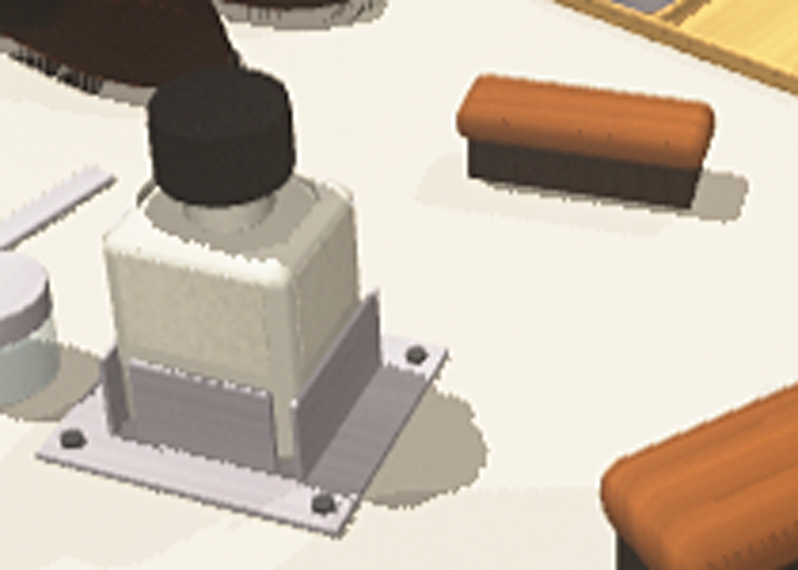

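View pics/c3.png

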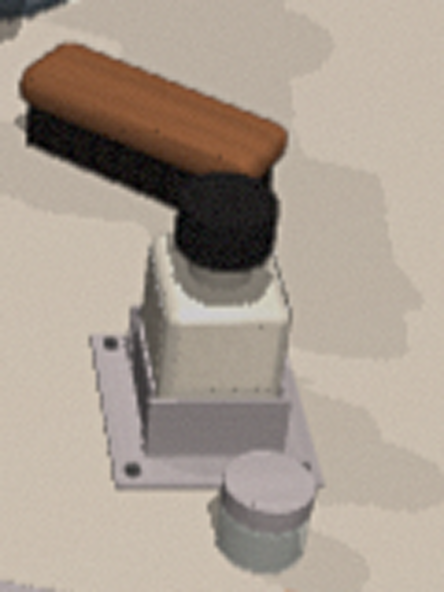

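View pics/c4.png

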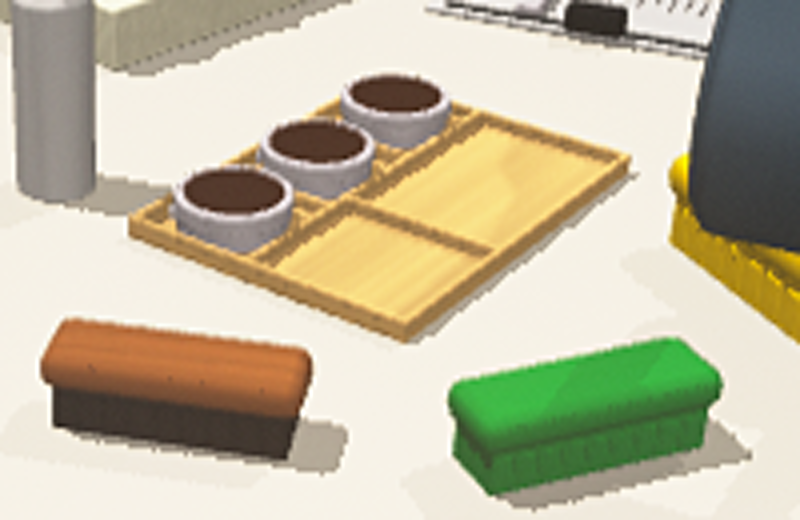

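```bash
cat > m.py <<'E'
from h import *
from scipy.optimize import least_squares
c1=lambda u,v:(120+u/3.3,200+v/3.3)
c2=lambda u,v:(170+u/3.8,240+v/3.8)
c3=lambda u,v:(360+u/3.7,180+v/3.7)
c4=lambda u,v:(280+u/4,180+v/4)
print('bristle side',ray('side0',*c2(468,178),0),ray('side0',*c2(692,207),0))
print('bristle side c4',ray('side0',*c4(52,425),0),ray('side0',*c4(290,457),0))
print('bristle scene',ray('scene0',*c1(630,276),0),ray('scene0',*c1(683,272),0))
print('tray scene',*[ray('scene0',*c1(*p),.014) for p in [(192,72),(498,138),(388,295),(54,210)]])
print('tray side',*[ray('side0',*c4(*p),.014) for p in [(405,328),(630,157),(130,220)]])
a=np.linspace(0,2*np.pi,72)
def box(f,x,y):
    P=[proj(f,(x+.03*np.cos(t),y+.03*np.sin(t),z)) for t in a for z in (.134,.168)]
    P=np.array(P);return np.r_[P.min(0),P.max(0)]
ms=np.r_[c2(148,66),c2(296,208)];mc=np.r_[c3(175,170),c3(279,271)]
for w in [(1,0),(0,1),(1,1)]:
    r=least_squares(lambda q:np.r_[w[0]*(box('side0',*q)-ms),w[1]*(box('scene0',*q)-mc)],[.65,.2]);print('cap',w,r.x,np.round(r.fun,1))
E
python3 m.py
```

```text
bristle side [0.57814416 0.04959071 0.        ] [0.45960111 0.00457284 0.        ]
bristle side c4 [0.57973405 0.04795622 0.        ] [0.45931592 0.00341613 0.        ]
bristle scene [0.59108183 0.01200401 0.        ] [0.57708803 0.04894094 0.        ]
tray scene [ 0.43982654 -0.40546996  0.014     ] [ 0.46721317 -0.12881227  0.014     ] [ 0.66990374 -0.14685216  0.014     ] [ 0.63814729 -0.42614689  0.014     ]
tray side [ 0.45820725 -0.12481312  0.014     ] [ 0.43251117 -0.40412736  0.014     ] [ 0.65957369 -0.14685442  0.014     ]
cap (1, 0) [0.55255681 0.2603957 ] [ 0. -0. -0.  0. -0. -0.  0. -0.]
cap (0, 1) [0.55475397 0.26062664] [-0.  -0.  -0.  -0.  -0.1 -0.2  0.1  0.2]
cap (1, 1) [0.55304114 0.26033532] [-0.1 -0.1 -0.2 -0.1 -0.1 -0.6  0.  -0.3]
```

The crops confirm it: the small brown brush runs from about (316,240) to (318,285) in the scene view, smaller than the brown one at (400,213). I have the cap at about (0.553, 0.260) and the brush at (0.525, 0.008), turned 20.7°. Two views of the tray differ by about 7 mm, so I'll check it with the wrist camera.

```bash
cat >> h.py <<'E'
def go(x,y,z,ang=None):
    "shift in tool axes (mm) to TCP target assuming down-pointing tool after yaw"
    s=bot.read_state();R=s['tcp_rot'];p=s['position']
    a0=np.degrees(np.arctan2(R[1,1],R[0,1]))
    ang=a0 if ang is None else ang
    yaw=-((ang-a0+180)%360-180)
    t=np.radians(ang);Y=np.array([np.cos(t),np.sin(t),0]);X=np.array([0,0,-1.]);Z=np.cross(X,Y)
    d=1000*(np.array([x,y,z])-p)
    print('t',round(s['time_s'],2),'pos',np.round(p,4),'ang',round(a0,2),'yaw',round(yaw,2),'dp',np.round([d@X,d@Y,d@Z],1),'F',np.round(s['force'],1),'open',round(87*s['opening'],1),'j',np.round(s['joint_positions'],0))
E
python3 -c "
from h import *
go(.47,.0,.25,-69.3)"
```

```text
t 0.15 pos [ 0.1815 -0.5975  0.2328] ang -73.11 yaw -3.81 dp [ -17.2 -457.  -481. ] F [ 0.6  0.3 -0.4] open 86.5 j [-83.  30.  82.  -0.  68. -10.]
```

```bash
python3 -m inch '{"dp":[[-17,0,0],[0,-24,-25.3],[0,-24,-25.3],[0,-24,-25.3],[0,-24,-25.3],[0,-24,-25.3],[0,-24,-25.3],[0,-24,-25.3],[0,-24,-25.3],[0,-24,-25.3],[0,-24,-25.3],[0,-24,-25.3],[0,-24,-25.3],[0,-24,-25.3],[0,-24,-25.3],[0,-24,-25.3],[0,-24,-25.3],[0,-24,-25.3],[0,-24,-25.3],[0,0,0]],"yaw":[-3.8,0,0,0,0,0,0,0,0,0,0,0,0,0,0,0,0,0,0,0]}' 70
python3 -c "
from h import *
go(.525,.008,.15,-69.3)
snap('wrist','w1')"
```

```text
time_s: 1.82
position: [0.4567, -0.0282, 0.2506]
tcp_rot: [[0.002, 0.359, -0.933], [0.002, -0.933, -0.359], [-1.0, -0.001, -0.002]]
force: [0.9, 0.5, 0.2]
opening: 0.802
t 1.82 pos [ 0.4567 -0.0282  0.2506] ang -68.97 yaw 0.33 dp [100.6  -9.7 -76.7] F [0.9 0.5 0.2] open 69.7 j [-18.  16. 104.   0.  60.  51.]
```

View pics/w1.png

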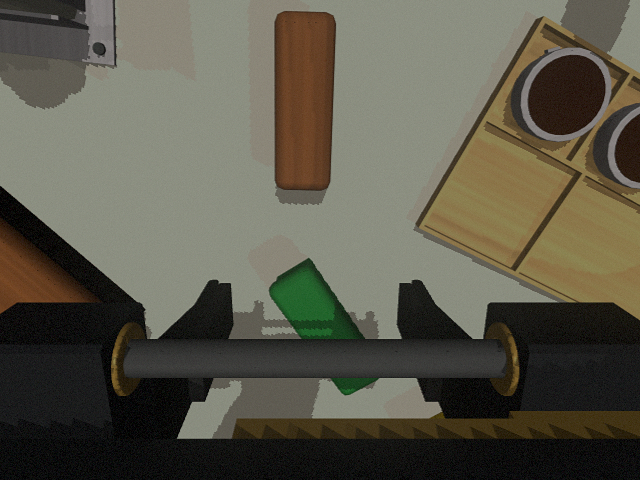

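Wrist view: brush wood spans (275..335, 12..189) and is almost aligned with the tool's z axis. The tray's near corner is at (417,227), its back corner at (543,17) and the divider at (515,268).

```bash
python3 - <<'E'
from h import *
for p in [(276,12),(334,12),(330,188),(275,188)]: print(ray('w1',*p,.042))
f,b,m=[ray('w1',*p,.014) for p in [(417,227),(543,17),(515,268)]]
print(f,b,m,b-f,m-f)
E
```

```text
[0.58469947 0.05358331 0.042     ]
[0.60069105 0.01207835 0.042     ]
[ 0.4726695  -0.03557487  0.042     ]
[0.45560072 0.0085979  0.042     ]
[ 0.46294926 -0.12964846  0.014     ] [ 0.6647499  -0.14987935  0.014     ] [ 0.45961754 -0.23711392  0.014     ] [ 0.20180064 -0.02023089  0.        ] [-0.00333173 -0.10746546  0.        ]
```

```bash
python3 -c "
from h import *
go(.527,.009,.10,-69.7)"
python3 -m inch '{"dp":[[15,-1.5,-10],[20,-1.5,-10],[20,-1.5,-10],[20,-1.5,-10],[20,-1.5,-10],[20,-1.5,-10],[20,-1.5,-10],[15,0,-8],[0,0,0],[0,0,0]],"yaw":[0,0,0,0,0,0,0,0,0,0]}' 70
python3 -c "
from h import *
go(.527,.009,.027,-69.7)
snap('wrist','w2')"
```

```text
t 1.87 pos [ 0.4556 -0.0304  0.2505] ang -68.98 yaw 0.72 dp [150.5 -12.2 -80.6] F [-0.6 -0.5 -0.2] open 70.0 j [-18.  16. 104.   0.  60.  51.]
time_s: 2.7
position: [0.5235, 0.0035, 0.0998]
tcp_rot: [[-0.003, 0.353, -0.936], [0.0, -0.936, -0.353], [-1.0, -0.001, 0.002]]
force: [-0.4, 0.2, -0.6]
opening: 0.805
t 2.7 pos [0.5235 0.0035 0.0998] ang -69.35 yaw 0.35 dp [72.8 -3.9 -5.2] F [-0.4  0.2 -0.6] open 70.1 j [-12.  34. 103.  -0.  43.  58.]
```

View pics/w2.png

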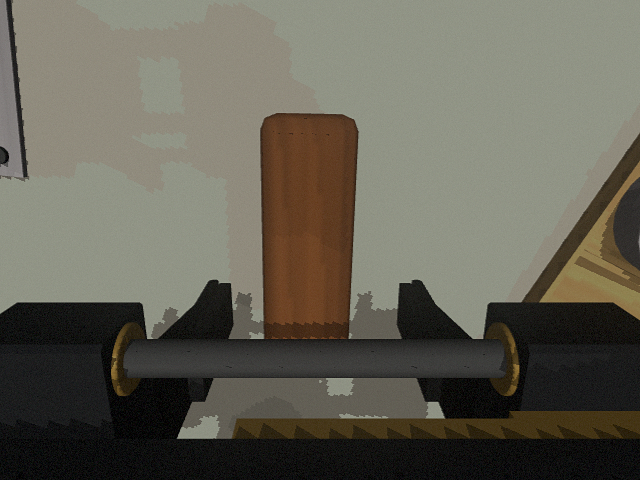

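The brush sits centred at column 308, between finger tips at 231 and 399 (middle 315). That agrees with the computed -4 mm correction, so I'll descend and grip.

```bash
python3 -m inch '{"dp":[[0,-4,-5],[18,0,0],[18,0,0],[18,0,0],[18.5,0,0],[0,0,0],[0,0,0]],"yaw":[0.4,0,0,0,0,0,0]}' 70
python3 -c "
from h import *
go(.527,.009,.027,-69.7)"
python3 -m inch '{"dp":[[0,0,0],[0,0,0],[0,0,0],[0,0,0],[0,0,0],[0,0,0],[0,0,0],[0,0,0],[0,0,0],[0,0,0]],"yaw":[0,0,0,0,0,0,0,0,0,0]}' 0
```

```text
time_s: 3.33
position: [0.5274, 0.0099, 0.0285]
tcp_rot: [[-0.0, 0.346, -0.938], [0.0, -0.938, -0.346], [-1.0, -0.0, 0.0]]
force: [0.9, -0.1, -0.0]
opening: 0.808
t 3.33 pos [0.5274 0.0099 0.0285] ang -69.73 yaw -0.03 dp [1.5 0.7 0.7] F [ 0.9 -0.1 -0. ] open 70.3 j [-11.  42. 104.   0.  34.  59.]
time_s: 4.17
position: [0.5281, 0.0098, 0.0289]
tcp_rot: [[0.002, 0.346, -0.938], [-0.0, -0.938, -0.346], [-1.0, 0.001, -0.001]]
force: [-1.4, -0.3, 5.7]
opening: 0.551
```

```bash
python3 -m inch '{"dp":[[-8,0,0],[-15,0,0],[-20,0,0],[-20,0,0],[-20,0,0],[-17,0,0],[0,0,0],[0,0,0]],"yaw":[0,0,0,0,0,0,0,0]}' 0
python3 -c "
from h import *
go(.502,-.325,.13,-5.6);snap('side','s1');crop('side0',0,0,1,1,'x',1);crop('s1',240,160,440,310,'s1c',4)"
```

```text
time_s: 4.83
position: [0.5279, 0.0099, 0.1288]
tcp_rot: [[0.002, 0.347, -0.938], [-0.0, -0.938, -0.347], [-1.0, 0.001, -0.002]]
force: [-0.6, 0.2, -1.6]
opening: 0.548
t 4.83 pos [0.5279 0.0099 0.1288] ang -69.7 yaw -64.1 dp [ -1.2   7.  335.8] F [-0.6  0.2 -1.6] open 47.7 j [-11.  32. 102.   0.  47.  59.]
```

View pics/s1.png

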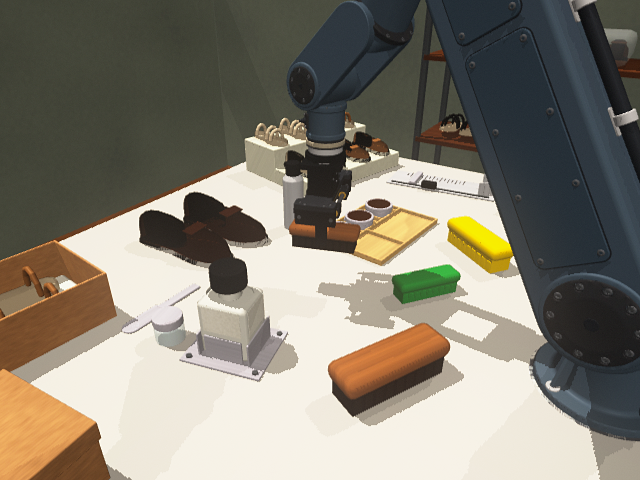

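The brush is held level at (325,235) in the side view. Next: turn it 64° anticlockwise and carry it to the long bay.

```bash
python3 -m inch '{"dp":[[0,0,0],[0,0,0],[0,0,0],[0,0,0],[0,0,0],[0,0,0],[0,0,0],[0,0,0],[0,0,0],[0,0,0]],"yaw":[-4,-7.1,-7.1,-7.1,-7.1,-7.1,-7.1,-7.1,-7.1,-3.3]}' 0
python3 -c "
from h import *
go(.502,-.325,.13,-5.6)"
```

```text
time_s: 5.72
position: [0.5262, 0.0101, 0.1262]
tcp_rot: [[-0.004, 0.996, -0.093], [0.001, -0.093, -0.996], [-1.0, -0.004, -0.0]]
force: [0.6, -0.6, -0.8]
opening: 0.549
t 5.72 pos [0.5262 0.0101 0.1262] ang -5.31 yaw 0.29 dp [ -3.8   8.6 335.9] F [ 0.6 -0.6 -0.8] open 47.7 j [-11.  32. 102.  -0.  47.  -6.]
```

```bash
python3 -m inch '{"dp":[[-3,0,15],[0,1,30],[0,1,33],[0,1,33],[0,1,33],[0,1,33],[0,1,33],[0,1,33],[0,1,33],[0,0.5,30],[0,0,20],[0,0,9],[0,0,0],[0,0,0],[0,0,0]],"yaw":[0.3,0,0,0,0,0,0,0,0,0,0,0,0,0,0]}' 0
python3 -c "
from h import *
go(.502,-.325,.08,-5.6);snap('scene','s2');snap('wrist','w3');crop('s2',100,130,360,325,'s2c',3)"
```

```text
time_s: 6.97
position: [0.501, -0.322, 0.1301]
tcp_rot: [[-0.002, 0.995, -0.102], [0.003, -0.102, -0.995], [-1.0, -0.002, -0.002]]
force: [-0.5, -0.6, -1.1]
opening: 0.55
t 6.97 pos [ 0.501  -0.322   0.1301] ang -5.85 yaw -0.25 dp [50.1  1.3  2.9] F [-0.5 -0.6 -1.1] open 47.9 j [-43.  36.  91.   0.  53. -38.]
```

View pics/s2c.png

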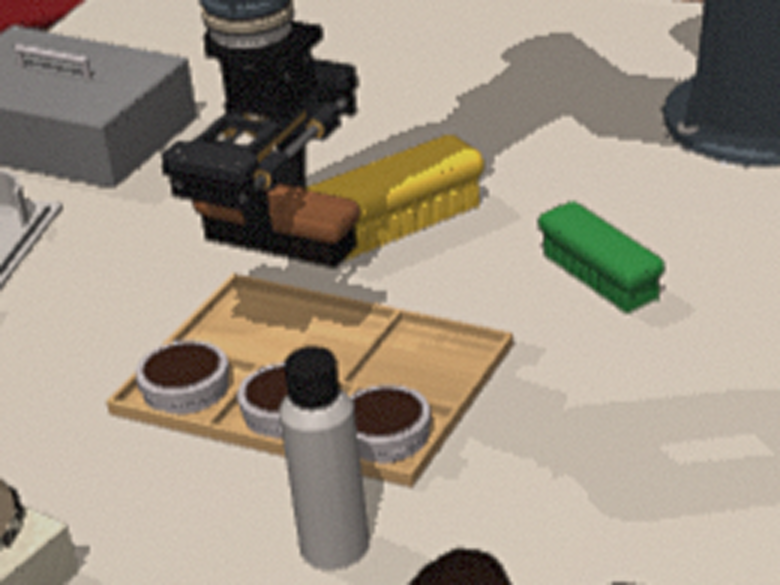

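View pics/w3.png

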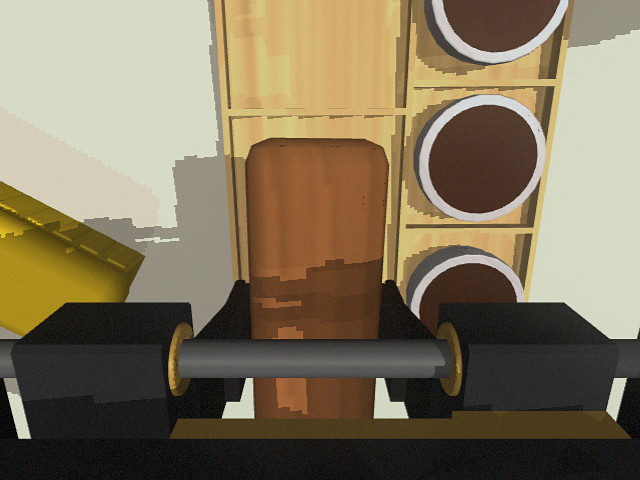

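```bash
python3 - <<'E'
from h import *
Q=lambda *p:ray('w3',*p,.014)
for p in [(222,112),(231,112),(238,250),(398,112),(390,240),(407,82),(558,82)]: print(p,np.round(Q(*p),4))
print('brush end',*[np.round(ray('w3',*p,.13+.008+.012),4) for p in [(247,150),(388,150),(318,139)]])
E
python3 -c "
from h import *
crop('w3',200,60,440,260,'w3c',3.3)"
```

```text
(222, 112) [ 0.4529 -0.2401  0.014 ]
(231, 112) [ 0.4584 -0.2407  0.014 ]
(238, 250) [ 0.4491 -0.329   0.014 ]
(398, 112) [ 0.5594 -0.2508  0.014 ]
(390, 240) [ 0.5506 -0.332   0.014 ]
(407, 82) [ 0.5655 -0.2342  0.014 ]
(558, 82) [ 0.6549 -0.2432  0.014 ]
brush end [ 0.4879 -0.2528  0.15  ] [ 0.5309 -0.2571  0.15  ] [ 0.5099 -0.2517  0.15  ]
```

View pics/w3c.png

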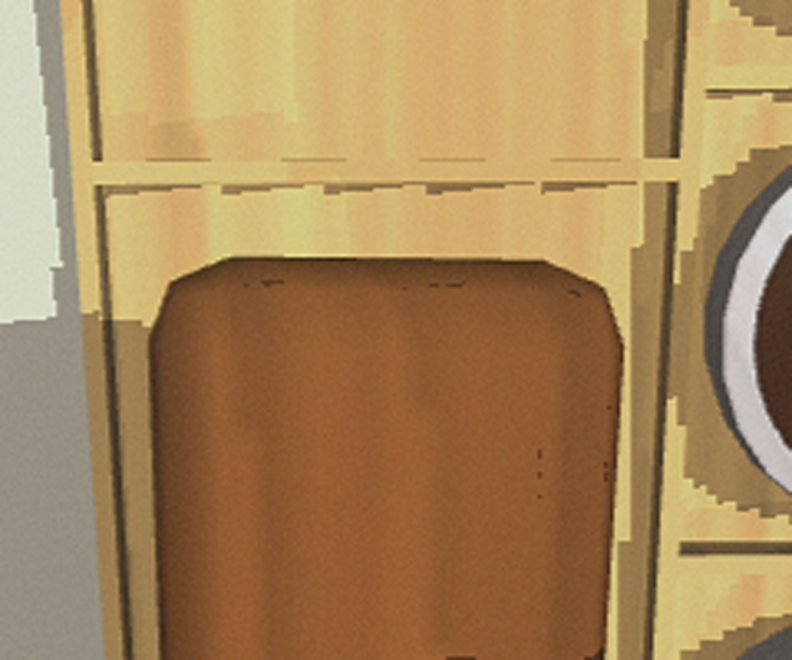

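Wrist view: the divider runs along row 112 from (228,112) to (407,112). That puts the bay centres at about (0.502,-0.328) and (0.5155,-0.190). I'll lower the brush.

```bash
python3 -m inch '{"dp":[[10,0,3],[18,1,3],[18,0,0],[18,0,0],[14,0,0],[8,0,0],[4,0,0],[0,0,0],[0,0,0]],"yaw":[0,0,0,0,0,0,0,0,0]}' 0
python3 -c "
from h import *
go(.5015,-.328,.033,-5.6)"
```

```text
time_s: 7.82
position: [0.5023, -0.3303, 0.0413]
tcp_rot: [[0.0, 0.995, -0.103], [-0.0, -0.103, -0.995], [-1.0, 0.001, 0.0]]
force: [-0.6, 0.7, -0.9]
opening: 0.548
t 7.82 pos [ 0.5023 -0.3303  0.0413] ang -5.89 yaw -0.29 dp [ 8.3 -1.  -2.2] F [-0.6  0.7 -0.9] open 47.7 j [-44.  44.  93.   0.  43. -38.]
```

```bash
python3 -m inch '{"dp":[[2,0,-2],[2,0,0],[2,0,0],[1,0,0],[0,0,0],[0,0,0]],"yaw":[0,0,0,0,0,0]}' 0
python3 -c "
from h import *
go(.5015,-.328,.033,-5.6);snap('side','s3');snap('scene','s4');crop('s3',300,150,480,285,'s3c',4.4);crop('s4',100,130,360,325,'s4c',3)"
```

```text
time_s: 8.32
position: [0.5022, -0.3283, 0.0341]
tcp_rot: [[0.0, 0.995, -0.103], [-0.0, -0.103, -0.995], [-1.0, 0.0, 0.0]]
force: [-0.5, -0.7, -1.4]
opening: 0.547
t 8.32 pos [ 0.5022 -0.3283  0.0341] ang -5.91 yaw -0.31 dp [ 1.1 -0.7 -0.2] F [-0.5 -0.7 -1.4] open 47.6 j [-44.  44.  93.  -0.  42. -38.]
```

View pics/s3c.png

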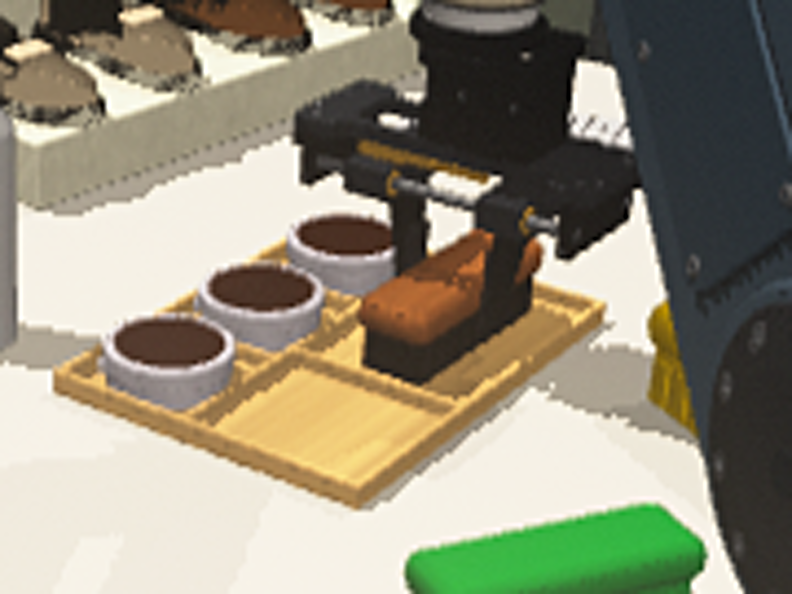

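View pics/s4c.png

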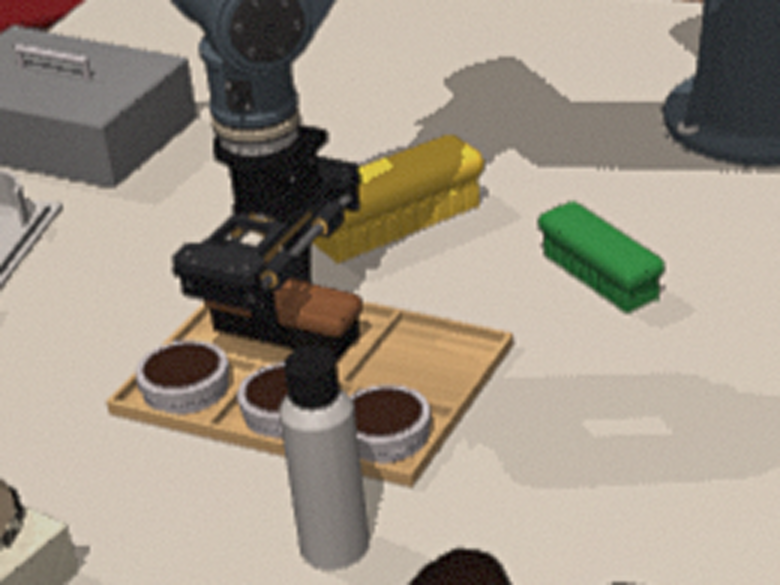

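Both views show the brush inside the long bay, just above its floor. I'll lower it the last millimetre and release.

```bash
python3 -m inch '{"dp":[[0.8,0,0],[0.8,0,0],[0.5,0,0],[0,0,0]],"yaw":[0,0,0,0]}' 0
python3 -m inch '{"dp":[[0,0,0],[0,0,0],[0,0,0],[0,0,0],[0,0,0]],"yaw":[0,0,0,0,0]}' 64
python3 -m inch '{"dp":[[-5,0,0],[-20,0,0],[-36,0,0],[-36,0,0],[-36,0,0],[-36,0,0],[-28,0,0],[0,0,0]],"yaw":[0,0,3,6,6,6,3,0]}' 64
python3 -c "
from h import *
go(.553,.26,.26,-30);snap('side','s5');snap('wrist','w5');crop('s5',300,150,480,285,'s5c',4.4)"
```

```text
time_s: 8.75
position: [0.5023, -0.3284, 0.033]
tcp_rot: [[0.0, 0.995, -0.103], [-0.0, -0.103, -0.995], [-1.0, 0.0, 0.0]]
force: [-1.2, 1.2, 4.7]
opening: 0.552
time_s: 9.17
position: [0.5021, -0.3282, 0.0318]
tcp_rot: [[-0.0, 0.995, -0.103], [0.0, -0.103, -0.995], [-1.0, -0.0, -0.0]]
force: [-0.1, -0.4, 0.8]
opening: 0.723
time_s: 9.83
position: [0.5052, -0.3309, 0.2363]
tcp_rot: [[0.01, 0.866, -0.5], [-0.01, -0.5, -0.866], [-1.0, 0.014, 0.003]]
force: [0.1, -0.9, 0.1]
opening: 0.735
t 9.83 pos [ 0.5052 -0.3309  0.2363] ang -29.98 yaw 0.02 dp [ -23.7 -254.  -535.6] F [ 0.1 -0.9  0.1] open 64.0 j [-44.  28.  86.   0.  65. -14.]
```

View pics/s5c.png

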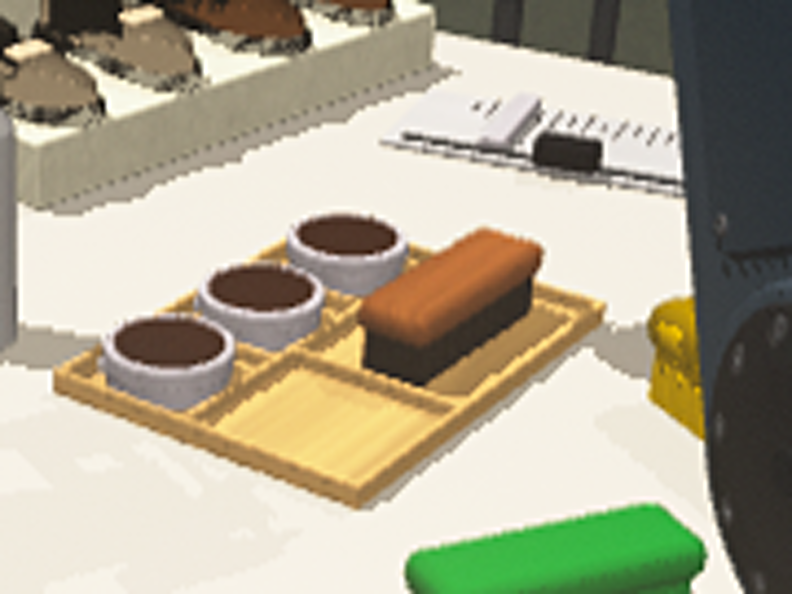

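View pics/w5.png

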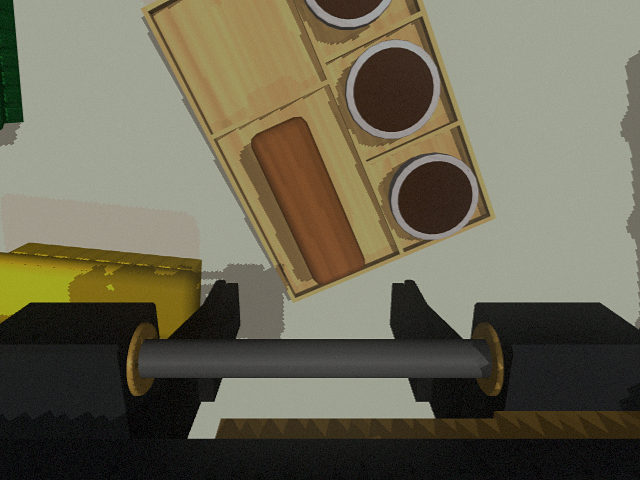

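```bash
python3 - <<'E'
from h import *
P=[ray('w5',*p,.014) for p in [(217,138),(328,85),(399,251),(293,298)]]
B=[ray('w5',*p,.045) for p in [(251,140),(303,118),(365,266),(318,286)]]
print(np.round(P,4));print(np.mean(P,0));print(np.round(B,4));print(np.mean(B,0))
Q=[ray('w5',*p,.014) for p in [(144,10),(293,298)]];d=Q[1]-Q[0];print(Q,np.linalg.norm(d),np.degrees(np.arctan2(d[1],d[0])))
go(.553,.26,.26,-30)
E
```

```text
[[ 0.4594 -0.2434  0.014 ]
 [ 0.5626 -0.2533  0.014 ]
 [ 0.5487 -0.413   0.014 ]
 [ 0.439  -0.405   0.014 ]]
[ 0.50242968 -0.3286651   0.014     ]
[[ 0.4887 -0.2592  0.045 ]
 [ 0.5325 -0.2651  0.045 ]
 [ 0.5168 -0.3977  0.045 ]
 [ 0.4725 -0.3938  0.045 ]]
[ 0.50262391 -0.32895349  0.045     ]
[array([ 0.46446877, -0.13296577,  0.014     ]), array([ 0.43900237, -0.40499603,  0.014     ])] 0.27321968875048486 -95.34821589091962
t 9.93 pos [ 0.5026 -0.3286  0.2307] ang -29.87 yaw 0.13 dp [ -29.3 -250.6 -535. ] F [-0.4 -0.6 -1.2] open 64.0 j [-44.  28.  86.  -0.  65. -14.]
```

Brush centre measures within about 1 mm of the bay's centre. Next, the cap.

```bash
python3 -m inch '{"dp":[[-29,0,0],[0,-8,-14],[0,-15,-27],[0,-15,-27],[0,-15,-27],[0,-15,-27],[0,-15,-27],[0,-15,-27],[0,-15,-27],[0,-15,-27],[0,-15,-27],[0,-15,-27],[0,-15,-27],[0,-15,-27],[0,-15,-27],[0,-15,-27],[0,-15,-27],[0,-11,-20],[0,-6.6,-6],[0,0,0]],"yaw":[0,0,0,0,0,0,0,0,0,0,0,0,0,0,0,0,0,0,0,0]}' 80
python3 -c "
from h import *
go(.553,.26,.26,-30);snap('wrist','w6')"
```

```text
time_s: 11.6
position: [0.5046, 0.1843, 0.2562]
tcp_rot: [[-0.004, 0.869, -0.495], [-0.0, -0.495, -0.869], [-1.0, -0.003, 0.002]]
force: [0.3, -0.6, 0.1]
opening: 0.921
t 11.6 pos [0.5046 0.1843 0.2562] ang -29.69 yaw 0.31 dp [ -3.8   4.  -89.7] F [ 0.3 -0.6  0.1] open 80.1 j [ 8. 22. 93.  0. 65. 38.]
```

View pics/w6.png

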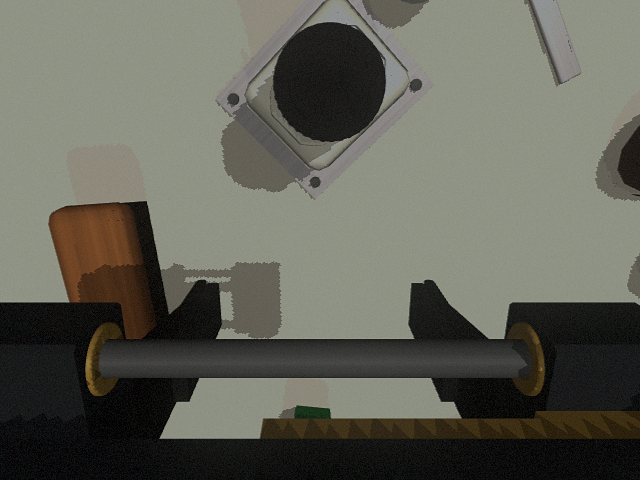

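Wrist view: the cap disc spans columns 273–386 and rows 22–143. I'll fit its axis from that.

```bash
python3 - <<'E'
from h import *
from scipy.optimize import least_squares
a=np.linspace(0,2*np.pi,72)
def box(f,x,y):
    P=np.array([proj(f,(x+.03*np.cos(t),y+.03*np.sin(t),z)) for t in a for z in (.134,.168)]);return np.r_[P.min(0),P.max(0)]
im=cv2.imread('pics/w6.png').max(2);m=(im<45).astype('uint8');m[290:]=0
n,l,st,_=cv2.connectedComponentsWithStats(m);k=l[80,330];b=st[k][:4];ms=np.array([b[0],b[1],b[0]+b[2],b[1]+b[3]]);print(ms)
for M in (ms,np.array([273,22,386,143])):
    r=least_squares(lambda q:box('w6',*q)-M,[.55,.26]);print(r.x,np.round(r.fun,1))
go(.553,.26,.2,-30)
E
```

```text
[273  23 386 142]
[0.55623044 0.25925033] [ 0.2 -0.1 -0.2  0.1]
[0.55624963 0.25928422] [ 0.2  0.8 -0.2 -0.9]
t 11.65 pos [0.5052 0.1829 0.2565] ang -29.76 yaw 0.24 dp [ 56.5   2.8 -90.7] F [ 0.1  0.2 -0. ] open 80.1 j [ 8. 22. 93. -0. 65. 38.]
```

```bash
python3 -m inch '{"dp":[[0,0,-8],[5,0,-16],[10,0,-20],[10,0,-20],[10,0,-15],[10,2,-8],[7,0,-4],[0,0,0],[0,0,0],[0,0,0]],"yaw":[0,0,0,0,0,0,0,0,0,0]}' 80
python3 -c "
from h import *
go(.555,.2597,.152,-30);snap('side','s7');snap('scene','s8');crop('s7',130,160,330,310,'s7c',4);crop('s8',340,150,500,270,'s8c',5)"
```

```text
time_s: 12.48
position: [0.5539, 0.2596, 0.2062]
tcp_rot: [[-0.0, 0.866, -0.499], [-0.0, -0.499, -0.866], [-1.0, 0.0, 0.0]]
force: [-0.1, 0.1, 0.5]
opening: 0.92
t 12.48 pos [0.5539 0.2596 0.2062] ang -29.95 yaw 0.05 dp [54.2  0.9 -0.6] F [-0.1  0.1  0.5] open 80.1 j [15. 31. 86. -0. 63. 45.]
```

View pics/s7c.png

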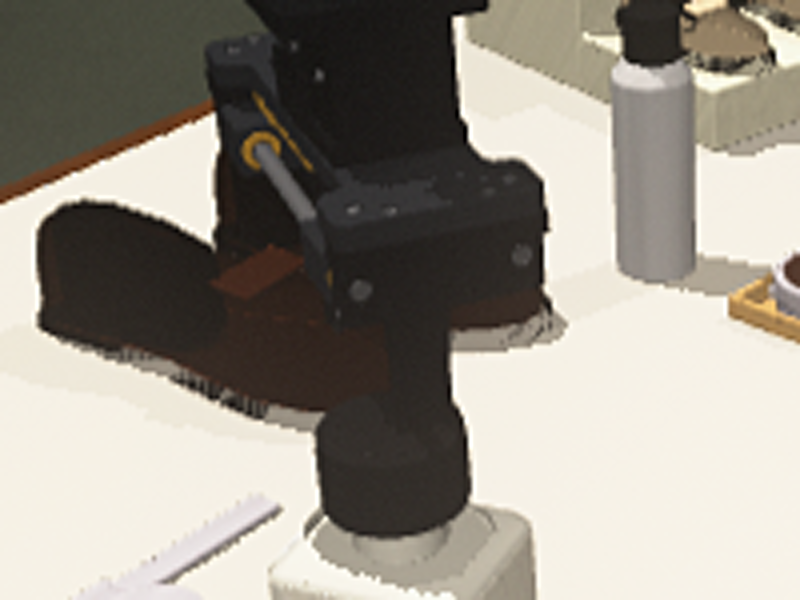

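View pics/s8c.png

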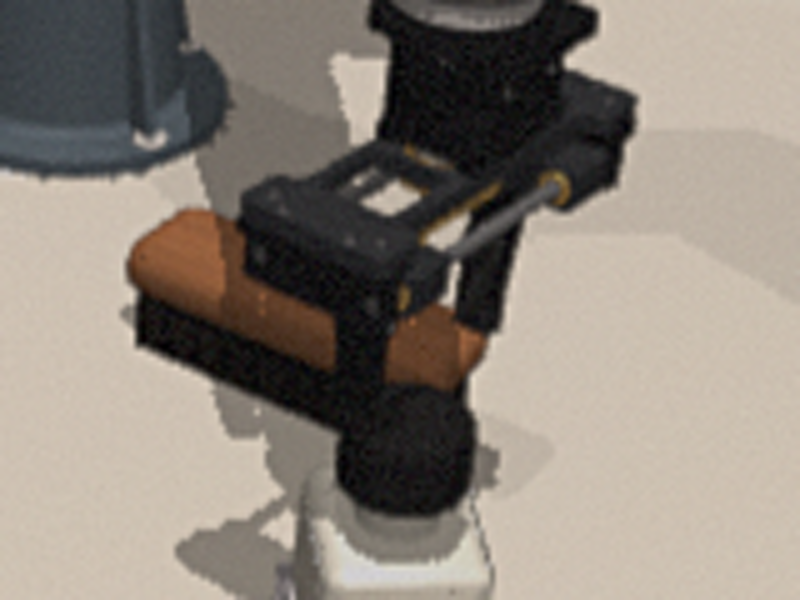

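The fingers (columns 390–450 in the side crop) stand over the cap. I'll descend astride it, watching the force.

```bash
python3 -m inch '{"dp":[[6,1,0],[8,0,0],[10,0,0],[10,0,0],[10,0,0],[6,0,0],[4,0,0],[0,0,0],[0,0,0]],"yaw":[0,0,0,0,0,0,0,0,0]}' 80
python3 -c "
from h import *
go(.555,.2597,.152,-30)"
python3 -m inch '{"dp":[[0,0,0],[0,0,0],[0,0,0],[0,0,0],[0,0,0],[0,0,0],[0,0,0],[0,0,0]],"yaw":[0,0,0,0,0,0,0,0]}' 50
python3 -c "
from h import *
go(.555,.2597,.152,-30)"
```

```text
time_s: 13.33
position: [0.5548, 0.2598, 0.1516]
tcp_rot: [[-0.0, 0.867, -0.499], [-0.0, -0.499, -0.867], [-1.0, -0.0, 0.0]]
force: [-1.2, -0.1, -0.3]
opening: 0.921
t 13.33 pos [0.5548 0.2598 0.1516] ang -29.91 yaw 0.09 dp [-0.4  0.2  0. ] F [-1.2 -0.1 -0.3] open 80.2 j [15. 35. 88. -0. 57. 45.]
time_s: 14.0
position: [0.5559, 0.2595, 0.1525]
tcp_rot: [[0.002, 0.867, -0.499], [-0.0, -0.499, -0.867], [-1.0, 0.002, -0.001]]
force: [2.8, -2.1, 1.4]
opening: 0.685
t 14.0 pos [0.5559 0.2595 0.1525] ang -29.91 yaw 0.09 dp [ 0.5 -0.9  0.3] F [ 2.8 -2.1  1.4] open 59.6 j [15. 35. 88. -0. 57. 45.]
```

```bash
python3 -m inch '{"dp":[[0,1,0],[1.3,0,0],[1.3,0,0],[1.4,0,0],[0,0,0],[0,0,0]],"yaw":[0,0,0,0,0,0]}' 40
python3 -m inch '{"dp":[[1,0,0],[1,0,0],[0,0,0],[0,0,0]],"yaw":[0,0,0,0]}' 40
python3 -c "
from h import *
go(.555,.2597,.147,-30)"
```

```text
time_s: 14.5
position: [0.5559, 0.2595, 0.1495]
tcp_rot: [[0.001, 0.867, -0.498], [0.0, -0.498, -0.867], [-1.0, 0.001, -0.001]]
force: [-0.7, -1.5, 9.3]
opening: 0.69
time_s: 14.83
position: [0.5559, 0.2595, 0.148]
tcp_rot: [[0.001, 0.867, -0.498], [0.0, -0.498, -0.867], [-1.0, 0.001, -0.001]]
force: [-0.4, -2.2, 11.4]
opening: 0.679
t 14.83 pos [0.5559 0.2595 0.148 ] ang -29.89 yaw 0.11 dp [ 1.  -0.9  0.3] F [-0.4 -2.2 11.4] open 59.1 j [15. 35. 88. -0. 56. 44.]
```

```bash
python3 -m inch '{"dp":[[0.9,0,0],[0.9,0,0],[0,0,0],[0,0,0],[0,0,0]],"yaw":[0,0,0,0,0]}' 40
python3 -c "
from h import *
go(.555,.2597,.147,-30);snap('side','s9');snap('wrist','w9');go(.555,.2597,.147,-30)"
```

```text
time_s: 15.25
position: [0.5559, 0.2595, 0.1466]
tcp_rot: [[0.001, 0.867, -0.498], [0.0, -0.498, -0.867], [-1.0, 0.001, -0.001]]
force: [-1.0, -2.5, 13.5]
opening: 0.682
t 15.25 pos [0.5559 0.2595 0.1466] ang -29.89 yaw 0.11 dp [-0.4 -0.9  0.3] F [-1.  -2.5 13.5] open 59.4 j [15. 35. 88. -0. 56. 44.]
t 15.35 pos [0.5559 0.2595 0.1466] ang -29.89 yaw 0.11 dp [-0.4 -0.9  0.3] F [-1.8 -2.  13.3] open 59.5 j [15. 35. 88. -0. 56. 44.]
```

```bash
python3 -m inch '{"dp":[[0.5,0,0],[0,0,0],[0,0,0],[0,0,0]],"yaw":[0,0,0,0]}' 40
python3 -m inch '{"dp":[[0,0,0],[0,0,0],[0,0,0],[0,0,0]],"yaw":[-4,-4,-4,0]}' 40
python3 -c "
from h import *
go(.555,.2597,.147,-30);print(bot.read_state()['moment'])"
```

```text
time_s: 15.68
position: [0.5559, 0.2595, 0.1463]
tcp_rot: [[0.002, 0.867, -0.498], [0.0, -0.498, -0.867], [-1.0, 0.001, -0.001]]
force: [-1.9, -2.9, 14.5]
opening: 0.688
time_s: 16.02
position: [0.5565, 0.2601, 0.1464]
tcp_rot: [[0.003, 0.952, -0.305], [0.002, -0.305, -0.952], [-1.0, 0.002, -0.003]]
force: [-0.9, -2.1, 14.1]
opening: 0.687
t 16.02 pos [0.5565 0.2601 0.1464] ang -17.78 yaw 12.22 dp [-0.6 -1.1  1.1] F [-0.9 -2.1 14.1] open 59.8 j [15. 35. 88.  0. 56. 32.]
[-0.19096694  0.14941779  0.10025959]
```

The tool turned 12° with only 0.1 N·m of resistance, so the cap is turning with the fingers. Continuing to 60°.

```bash
python3 -m inch '{"dp":[[0,0,0],[0,0,0],[0,0,0],[0,0,0],[0,0,0],[0,0,0]],"yaw":[-4,-4,-4,-4,-4,0]}' 40
python3 -c "
from h import *
go(.555,.2597,.147,-30);print(bot.read_state()['moment'])"
python3 -m inch '{"dp":[[0,0,0],[0,0,0],[0,0,0],[0,0,0],[0,0,0],[0,0,0],[0,0,0],[0,0,0],[0,0,0],[0,0,0]],"yaw":[-4,-4,-4,-4,-4,-4,-4,-1,0,0]}' 40
python3 -c "
from h import *
go(.555,.2597,.147,30);print(bot.read_state()['moment'])"
```

```text
time_s: 16.52
position: [0.5566, 0.2604, 0.1465]
tcp_rot: [[0.003, 0.999, 0.039], [0.002, 0.039, -0.999], [-1.0, 0.003, -0.002]]
force: [-0.9, -0.6, 13.9]
opening: 0.691
t 16.52 pos [0.5566 0.2604 0.1465] ang 2.21 yaw 32.21 dp [-0.5 -1.   1.4] F [-0.9 -0.6 13.9] open 60.1 j [15. 35. 88.  0. 56. 12.]
[-0.029936    0.10466598  0.06378325]
time_s: 17.35
position: [0.5564, 0.2604, 0.1464]
tcp_rot: [[0.003, 0.856, 0.516], [0.002, 0.516, -0.856], [-1.0, 0.004, -0.0]]
force: [-0.5, 0.9, 14.3]
opening: 0.687
t 17.35 pos [0.5564 0.2604 0.1464] ang 31.08 yaw 1.08 dp [-0.6 -1.5 -0.1] F [-0.5  0.9 14.3] open 59.8 j [ 15.  35.  88.   0.  56. -16.]
[-0.05246653  0.10036871 -0.01426228]
```

Turned 61° at about 14 N. I'll let the cap up slowly while watching the force.

```bash
python3 -m inch '{"dp":[[-2,0,0],[-2,0,0],[-2,0,0],[-2,0,0],[-2,0,0],[-2,0,0],[0,0,0],[0,0,0]],"yaw":[0,0,0,0,0,0,0,0]}' 40
python3 -m inch '{"dp":[[-2,0,0],[-2,0,0],[-2,0,0],[-2,0,0],[0,0,0]],"yaw":[0,0,0,0,0]}' 40
python3 -c "
from h import *
snap('side','s10');crop('s10',130,160,330,310,'s10c',4)"
```

```text
time_s: 18.02
position: [0.5551, 0.2596, 0.1552]
tcp_rot: [[-0.001, 0.856, 0.516], [0.0, 0.516, -0.856], [-1.0, -0.001, -0.001]]
force: [-0.4, 0.7, 2.0]
opening: 0.687
time_s: 18.43
position: [0.5552, 0.2591, 0.1638]
tcp_rot: [[-0.001, 0.856, 0.516], [-0.0, 0.516, -0.856], [-1.0, -0.001, -0.0]]
force: [-0.2, -1.2, -0.1]
opening: 0.686
```

View pics/s10c.png

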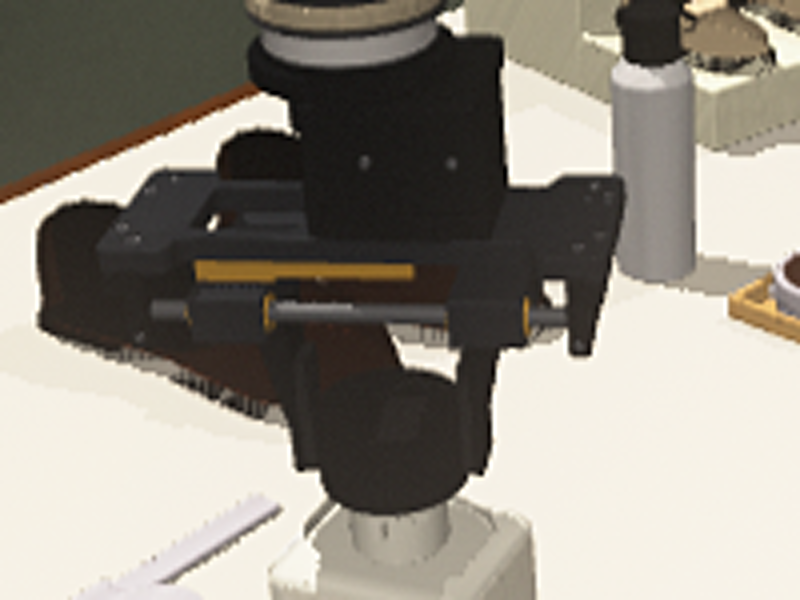

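The cap is rising with the fingers, and its neck shows at (400,535) in the crop. Lifting clear.

```bash
python3 -m inch '{"dp":[[-4,0,0],[-8,0,0],[-14,0,0],[-18,0,0],[-18,0,0],[-14,0,0],[-8,0,0],[0,0,0],[0,0,0]],"yaw":[0,0,0,0,0,0,0,0,0]}' 40
python3 -c "
from h import *
go(.5155,-.19,.25,31);snap('side','s11');crop('s11',130,130,330,310,'s11c',3.3)"
```

```text
time_s: 19.23
position: [0.5556, 0.2593, 0.248]
tcp_rot: [[0.001, 0.856, 0.516], [0.0, 0.516, -0.856], [-1.0, 0.001, 0.0]]
force: [0.1, 0.3, -0.5]
opening: 0.684
t 19.23 pos [0.5556 0.2593 0.248 ] ang 31.09 yaw 0.09 dp [  -2.  -265.8  364.5] F [ 0.1  0.3 -0.5] open 59.5 j [ 15.  28.  83.   0.  69. -17.]
```

View pics/s11c.png

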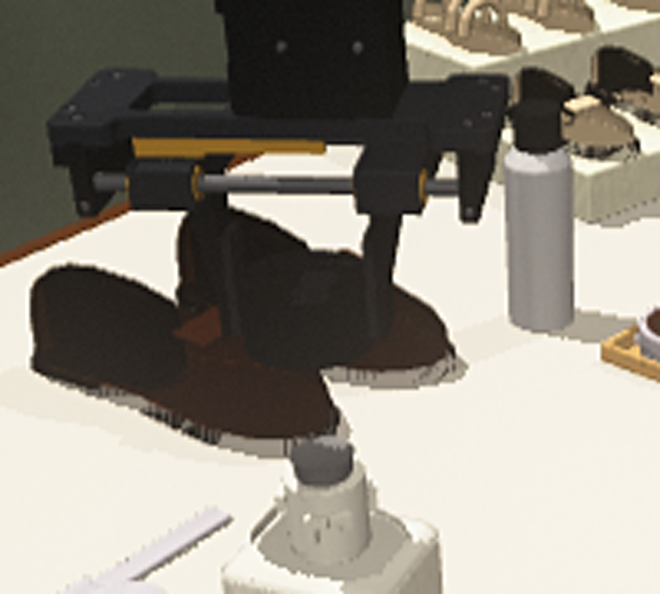

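The cap is off: the pad shows in the open mouth at (322,462), and the cap is in the fingers. Before carrying it over I'll check where the spray can stands.

```bash
python3 -c "
from h import *
print(ray('side0',293,228,0),ray('scene0',211,316,0))"
python3 -m inch '{"dp":[[0,-7,10],[0,-14,19.2],[0,-17,23.3],[0,-17,23.3],[0,-17,23.3],[0,-17,23.3],[0,-17,23.3],[0,-17,23.3],[0,-17,23.3],[0,-17,23.3],[0,-17,23.3],[0,-17,23.3],[0,-17,23.3],[0,-17,23.3],[0,-17,23.3],[0,-14,19.2],[0,-7.3,10],[0,-2.5,3.4],[0,0,0],[0,0,0]],"yaw":[0,0,0,0,0,0,0,0,0,0,0,0,0,0,0,0,0,0,0,0]}' 40
python3 -c "
from h import *
go(.5155,-.19,.06,31);snap('wrist','w12')"
```

```text
[ 0.73858708 -0.17292067  0.        ] [ 7.56782529e-01 -1.79749071e-01 -1.11022302e-16]
time_s: 20.95
position: [0.5159, -0.1892, 0.2472]
tcp_rot: [[-0.001, 0.856, 0.516], [0.002, 0.516, -0.856], [-1.0, -0.0, -0.002]]
force: [0.2, 1.3, -0.9]
opening: 0.688
t 20.95 pos [ 0.5159 -0.1892  0.2472] ang 31.09 yaw 0.09 dp [187.2  -0.7   0.5] F [ 0.2  1.3 -0.9] open 59.8 j [-32.  23.  92.   0.  65. -63.]
```

View pics/w12.png

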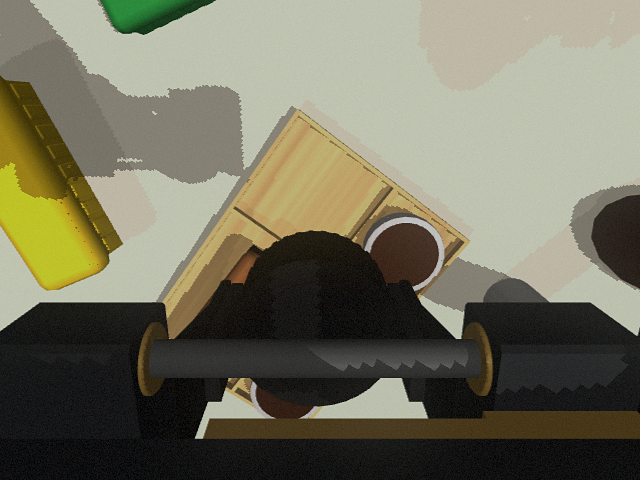

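```bash
python3 -c "
from h import *
f,b,m=[ray('w12',*p,.014) for p in [(297,107),(469,241),(236,208)]];print(f,b,m)
x=(b-f)/np.linalg.norm(b-f);y=np.array([-x[1],x[0],0]);print(np.linalg.norm(b-f),f+.058*x-.056*y)"
python3 -m inch '{"dp":[[10,0,0],[20,0,0],[26,0,0],[26,0,0],[26,0,0],[26,0,0],[20,0,0],[12,0,0],[8,0,0],[0,0,0],[0,0,0]],"yaw":[0,0,0,0,0,0,0,0,0,0,0]}' 40
python3 -c "
from h import *
go(.5155,-.19,.0222,31);snap('side','s13');snap('scene','s14');crop('s13',300,150,480,285,'s13c',4.4);crop('s14',100,130,360,325,'s14c',3)"
```

```text
[ 0.46224834 -0.12954133  0.014     ] [ 0.66477306 -0.15019722  0.014     ] [ 0.45933575 -0.2367363   0.014     ]
0.20357535587392367 [ 0.51426693 -0.19113732  0.014     ]
time_s: 21.92
position: [0.5165, -0.1896, 0.0734]
tcp_rot: [[-0.0, 0.856, 0.517], [0.0, 0.517, -0.856], [-1.0, -0.0, -0.001]]
force: [-0.4, -0.0, -0.5]
opening: 0.681
t 21.92 pos [ 0.5165 -0.1896  0.0734] ang 31.15 yaw 0.15 dp [51.2 -1.  -0.1] F [-0.4 -0.  -0.5] open 59.2 j [-32.  38. 100.   0.  42. -63.]
```

View pics/s13c.png

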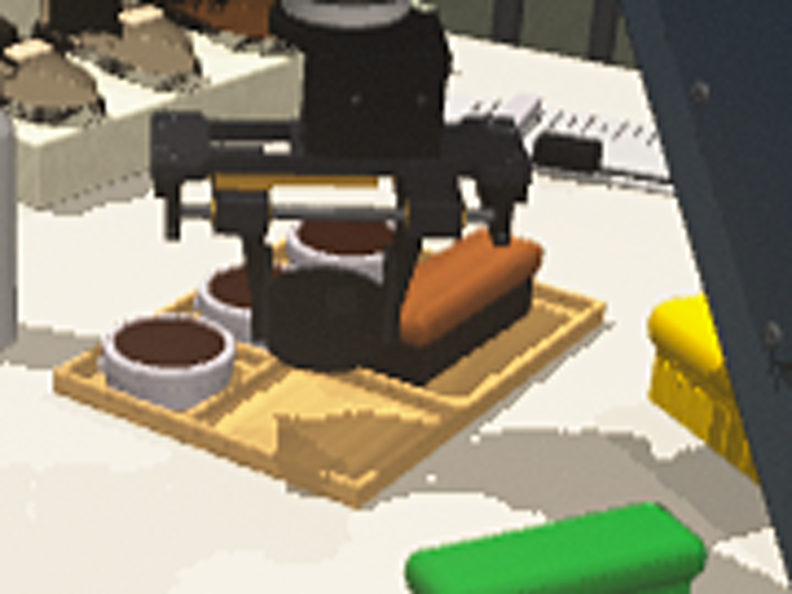

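View pics/s14c.png

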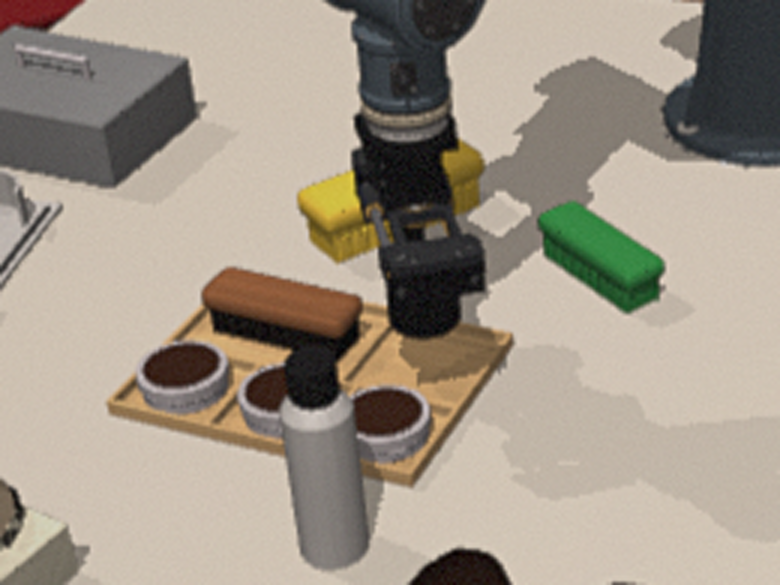

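The cap is over the square bay, still about 50 mm up, and clear of the tins and brush. Lowering it now, gently at the end.

```bash
python3 -m inch '{"dp":[[8,-1,0],[10,0,0],[10,0,0],[8,0,0],[6,0,0],[3,0,0],[0,0,0],[0,0,0]],"yaw":[0,0,0,0,0,0,0,0]}' 40
python3 -m inch '{"dp":[[1.5,0,0],[1.5,0,0],[1,0,0],[0,0,0],[0,0,0]],"yaw":[0,0,0,0,0]}' 40
python3 -c "
from h import *
go(.5150,-.19,.0222,31)"
```

```text
time_s: 22.68
position: [0.5154, -0.1908, 0.0283]
tcp_rot: [[-0.0, 0.856, 0.516], [0.0, 0.516, -0.856], [-1.0, -0.0, -0.0]]
force: [0.2, -0.6, -0.2]
opening: 0.682
time_s: 23.1
position: [0.5155, -0.1908, 0.0247]
tcp_rot: [[0.0, 0.856, 0.516], [-0.0, 0.516, -0.856], [-1.0, 0.0, 0.0]]
force: [0.5, 0.5, -0.5]
opening: 0.687
t 23.1 pos [ 0.5155 -0.1908  0.0247] ang 31.09 yaw 0.09 dp [ 2.5 -0.1 -0.9] F [ 0.5  0.5 -0.5] open 59.7 j [-32.  43. 101.   0.  36. -63.]
```

```bash
python3 -m inch '{"dp":[[1,0,0],[1,0,0],[0.7,0,0],[0,0,0],[0,0,0]],"yaw":[0,0,0,0,0]}' 40
python3 -m inch '{"dp":[[0.6,0,0],[0.6,0,0],[0,0,0],[0,0,0]],"yaw":[0,0,0,0]}' 40
```

```text
time_s: 23.52
position: [0.5156, -0.1908, 0.0224]
tcp_rot: [[0.0, 0.856, 0.516], [-0.0, 0.516, -0.856], [-1.0, 0.0, 0.0]]
force: [-1.0, -0.3, 4.6]
opening: 0.688
time_s: 23.85
position: [0.5156, -0.1908, 0.0223]
tcp_rot: [[0.001, 0.856, 0.516], [-0.0, 0.516, -0.856], [-1.0, 0.0, 0.001]]
force: [-1.7, 1.3, 12.4]
opening: 0.687
```

The cap touched down at exactly the predicted height. I'll ease the pressure, release and retreat straight up.

```bash
python3 -m inch '{"dp":[[-1,0,0],[-0.4,0,0],[0,0,0]],"yaw":[0,0,0]}' 40
python3 -m inch '{"dp":[[0,0,0],[0,0,0],[0,0,0],[0,0,0],[0,0,0],[0,0,0]],"yaw":[0,0,0,0,0,0]}' 67
python3 -m inch '{"dp":[[-5,0,0],[-12,0,0],[-25,0,0],[-35,0,0],[-38,0,0],[-38,0,0],[-38,0,0],[-25,0,0],[0,0,0],[0,0,0]],"yaw":[0,0,0,0,0,0,0,0,0,0]}' 67
python3 -c "
from h import *
snap('wrist','w15');snap('side','s15');snap('scene','s16');crop('s15',300,150,480,285,'s15c',4.4);go(.5,-.19,.25)"
```

```text
time_s: 24.1
position: [0.5157, -0.1909, 0.0224]
tcp_rot: [[0.0, 0.856, 0.516], [-0.0, 0.516, -0.856], [-1.0, 0.0, 0.0]]
force: [-0.1, 0.9, 5.1]
opening: 0.685
time_s: 24.6
position: [0.5154, -0.1907, 0.0219]
tcp_rot: [[-0.0, 0.856, 0.516], [0.0, 0.516, -0.856], [-1.0, -0.0, -0.0]]
force: [-0.7, 0.6, -0.7]
opening: 0.766
time_s: 25.43
position: [0.5162, -0.1911, 0.2409]
tcp_rot: [[0.005, 0.856, 0.517], [-0.003, 0.517, -0.856], [-1.0, 0.002, 0.005]]
force: [0.7, 0.2, -0.6]
opening: 0.77
t 25.58 pos [ 0.5144 -0.1901  0.237 ] ang 31.09 yaw -0.0 dp [-13.  -12.3  -7.5] F [-0.1 -0.6 -1.1] open 67.3 j [-32.  24.  93.   0.  63. -63.]
```

View pics/s15c.png

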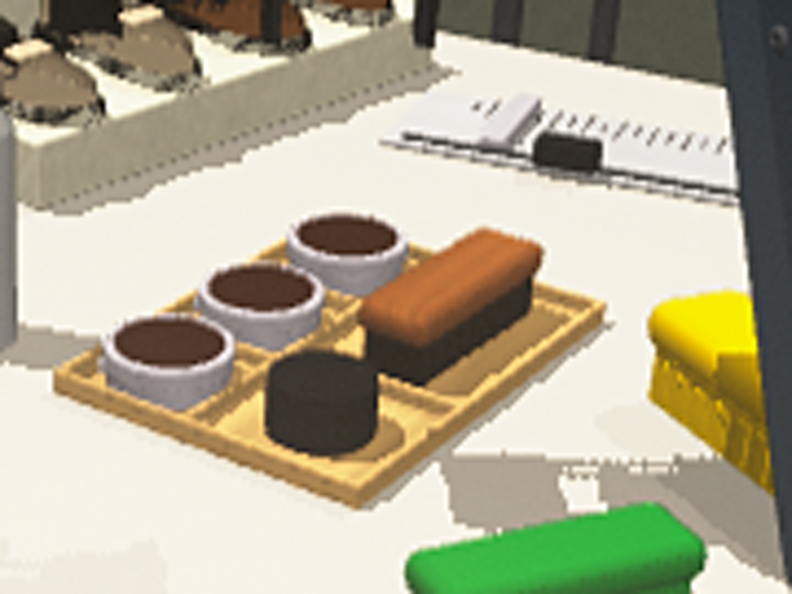

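View pics/w15.png

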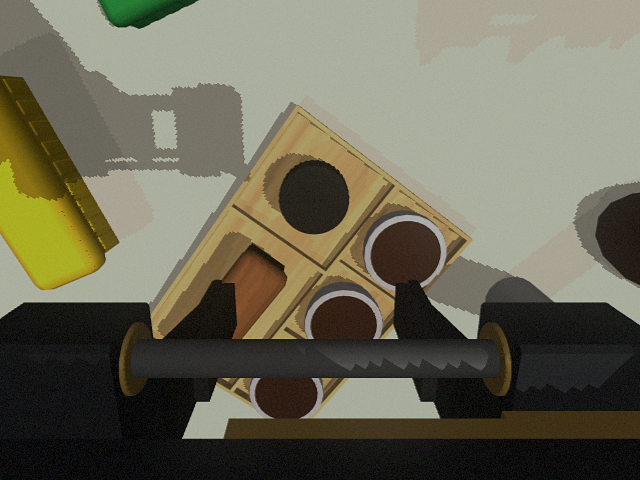

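View pics/s16.png

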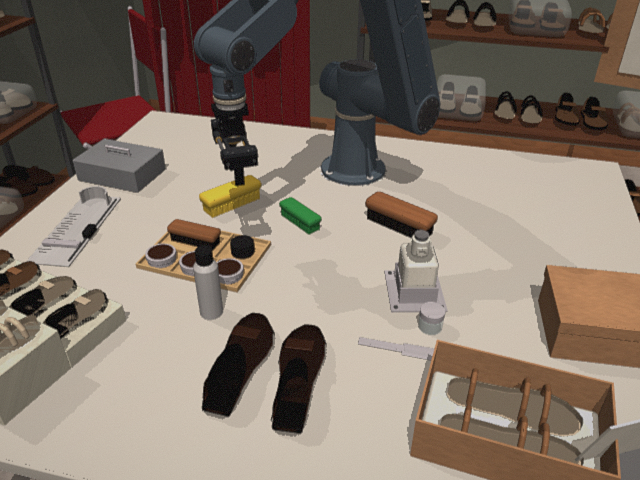

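The cap stands upright in the square bay at (315,197) in the wrist view. The brush is in its bay, the bystanders look unmoved and the gripper is clear. One last number, then I'll hand in.

```bash
python3 -c "
from h import *
f,b=[ray('w15',*p,.014) for p in [(295,104),(471,239)]]
x=(b-f)/np.linalg.norm(b-f);y=np.array([-x[1],x[0],0]);c=f+.058*x-.056*y
d=ray('w15',314.5,196,.038)-c;print(c,d@x,d@y)
a=cv2.imread('pics/scene0.png').astype(int);e=cv2.imread('pics/s16.png').astype(int)
D=abs(a-e).max(2)>60
for n,(u0,v0,u1,v1) in dict(shoes=(200,310,330,435),spray=(193,245,225,320),jarhorn=(355,300,450,360)).items(): print(n,D[v0:v1,u0:u1].mean())
bot.hand_in()"
```

```text
[ 0.51394135 -0.19220544  0.014     ] -0.0001238019384568818 0.005767888554307275
shoes 0.0
spray 0.02125
jarhorn 0.0
the job is handed in; nothing more can be done
```

The job is done and handed in at about 26 s of the 58 s allowed; the hand-in reports no verdict.

- **Brush:** I laid the small brown brush, bristles down and lengthways, in the long bay. Measured afterwards, its centre was about 1 mm from the bay's centre.
- **Cap:** I pushed it down to about 14 N (5.5 mm), turned it 61° anticlockwise while held down, and lifted it straight off. It stands right way up in the square bay, about 0 mm off centre in x and 6 mm in y by the last picture, against 24 mm allowed. The fingers opened only after it touched down.
- **Everything else:** Comparing the first and last pictures showed no change at the shoes, jar or shoehorn. At the spray can 2% of the pixels differed; the brush and cap now in the bays behind it in that view probably account for it. I judged the tins by eye only; they look unmoved. The gripper is clear, about 20 cm above the tray.

Two checks disagreed. The first two views of the tray differed by about 7 mm, so I relied on the wrist camera. For the cap's depth, the force reading first gave 4.9 mm where the tool position gave 5.6 mm, so I added 0.5 mm, after which it turned freely.

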